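# Clip the heat-sink sensor board into the inspection turntable

### The arm

A 7-joint arm with a two-finger parallel gripper is mounted at the origin on the work surface. World frame = base frame: x ahead of the robot, y to its left, z up, the work surface at z = 0. Lengths are in m, angles in rad, forces in N, time in s.
With the tool pointing down it reaches from about 0.4 to 0.85 m from the base axis. Payload 10.4 kg.
Tool frame: the origin (TCP) lies between the finger pads; the fingertips stand 11 mm ahead of it and the grasp point (between the pads) lies 8 mm behind it (arm.tip_reach is the distance from the TCP to the fingertips, in m); z points along the fingers, y is the direction in which the jaws open and shut (so a half turn about z gives the same grasp; the last joint's range is limited). The gripper opens to 87 mm and grips with 3 to 60 N. Pads are 19 mm wide; open, the fingers measure 117 mm over their backs; the gripper's body (75 mm by 190 mm) begins 51 mm behind the grasp point.
Start: joints at [1.258, 0.332, -0.065, 1.46, 0.022, 1.35, -0.088], TCP at [0.179, -0.599, 0.234] pointing down, gripper open.
Joint ranges: [-2.6, 2.6], [-0.5, 2.12], [-1.47, 1.34], [0.16, 2.42], [-1.27, 4.41], [0.06, 2.06], [-2.6, 2.6]. Speed limits (rad/s): [2.22, 2.22, 2.79, 2.79, 3.14, 3.14, 3.14].

### API

Orientations are given as a unit quaternion [x, y, z, w].
In Python, from station import arm gives the robot as it stands.
- The arm moves only by the shell command python3 -m pendant 'ROWS' [OPENING] [FORCE]. ROWS is JSON, a list of rows, each a list of 2 entries, a list of its own where there are three numbers: the shift along the tool's x, y, z in m, then the turn, a rotation vector about the tool's x, y, z in rad. A call has 1 to 10 rows; each row shifts and turns the commanded pose from where the row before left it, along the tool's axes as they then stand; what a row does not reach is not made up. A row lasts 1/10 s, in which the tool goes at most 50 mm and 8.59 degrees, less where a joint would pass 70% of its speed; a pose out of reach is approached as far as the arm can. A call is refused whole if a number of a shift passes 0.05 or a number of a turn 0.15, either way. A call with a gripper value outside its range is refused whole. OPENING is the closure, from 0 (fully open) to 1 (shut), set as the call begins (- or left out, the last holds). The fingers move at their own pace and stop on an object; FORCE is the grip in N (left out, the last holds). Time passes only in rows, so rows that do not move let the fingers close. It gives the time, the measured TCP pose, the force and the opening at its end, in the units of the state.
- arm.get_obs(): the state, without advancing time (a new reading comes with each control period).
- arm.read_camera(name): name is "side" or "top"; returns a dict with "img" (400x640x3 uint8, blue, green, red), "range_z" (400x640 float32, m along the optical axis (not along the pixel's ray), 0 where there is no reading), "fov_y" (degrees; the focal length in pixels is half the picture's height over the tangent of half this angle, whatever the lens; pixels are square), "cx", "cy" (the principal point, pixels), "world_from_camera" (4x4, takes a point from camera to world coordinates). Camera axes: x right, y up, looking along -z (the intrinsics and any distortion apply to the point x, -y, -z); pixel columns grow to the right and rows downward; lengths in m; the calibration is good to about 2 mm. A picture is of the moment at which its call begins.
- arm.close_job(): hands the job in, once; it reports no verdict.
Trained networks look in a picture, given as the dict that the camera call returned (one of the last four; its "shot" number tells which), for a name from the list of things; names that differ only in an ending like _2 or _b are one class to them, and where a whole thing is asked for, a point or a joint stands for the part that bears it (a point fixed in the world has none). Each returns a list of dicts, best first, with "confidence" (0 to 1); they miss things now and then, are a little off and sometimes report something else, mostly with a low value. They report only what shows in the picture. A call takes as long as a camera call. They do not tell look-alikes from the thing itself.
- arm.regions_of(target, picture): "pixels" (400x640 bool, what is visible of it).
- arm.tip_of(target, picture): "point" ([x, y, z] in m, in the coordinates of the camera as it stood for that picture, good to about 4 mm: a listed point, or the origin of a listed thing).
The state is a dict: "time": time; "q": joint angles; "joint_vel": joint speeds; "joint_torque": joint torques, N m; "eef_pos": TCP position; "eef_rot": TCP orientation; "force": force on the tool from outside, world axes, zero at the start; "torque": the same for the moment, N m; "gripper_width": finger opening in m.
Only numpy, scipy, OpenCV 4.12 (cv2) and the standard library are available. Lean on these libraries where they do the work, as an engineer would, in place of code of your own. Each camera call takes 0.05 s, during which the arm holds its last target.

### The job

Take the green sensor board that carries the copper heat sink out of the black stand and push it down into the empty spring-clip slot on the turntable, upright and about centred, until its lower edge sits fully home on the slot's floor, then let go. Either face may point either way. Leave the other two green boards where they stand.

Things in the scene. Friction and masses are not known exactly. Their poses are not given: they have to be found in the camera images.
- heatsink_board_mid (a point): Centre of the board to move: green, 100 mm long (x), 10 thick (y), 90 high (z up), about 140 g, upright in a fixed black stand; 45 mm above its lower edge. A finned copper heat sink juts 12 mm out of its +y face, spanning 21 to 47 mm along +x and 11 to 41 mm above this point. Pinch the free middle of the top across y, fingertips not below this point; lift straight up out of a 22 mm deep trough.
- empty_slot_floor (a point): Floor centre of the empty slot on the fixed, locked aluminium turntable; x along the slot (board length), y across, z up. Two yellow sprung jaws, 40 mm long, 7 mm apart up to 14 mm above the floor, then flaring to a mouth 28 mm wide at 40 mm. Each yields up to 16 mm (2.4 N + 0.3 N/mm). The board must be pushed in, about 5 to 10 N; fully home its lower edge is on this floor, its centre 45 mm up.
- plain_board_mid (a point): Centre (half-way up) of the other board in the black stand, 90 mm sideways (y) from the first: same green board and size, with a small white connector instead of the copper heat sink. To be left alone.
- clipped_board_mid (a point): Centre (half-way up) of a like green board with a white connector, already pushed home in the turntable's other slot, 90 mm sideways (y) from the empty one. To be left alone.
Mind the look-alikes: they are no part of the job. What is shaped like the part that bears heatsink_board_mid but red is not meant.

How it is judged:
By the outcome, as a careful person would: the job done as asked, in the order asked, and still so for the second after the job is handed in, with the robot touching nothing.
It also fails if it takes over 42 s, if anything falls off the work surface, if the arm or the gripper's body presses on something with over 40 N, if the wrist force passes 120 N, or if a joint passes its speed limit or range.

## Working session

There is one attempt and no reset: what is moved stays moved. The work goes in short steps, Python scripts to look and compute and a shell command to move; the robot and the scene stay as the last step left them, time stands still between calls to the robot, and variables do not carry over. Pictures are saved under pics/ and viewed, and the job is handed in when it is done.

```bash
ls; mkdir -p pics; cat > h.py <<'E'
import numpy as np, cv2, pickle
from station import arm
def shot(name,tag):
    p=arm.read_camera(name); cv2.imwrite(f'pics/{tag}.png',p['img']); pickle.dump(p,open(f'pics/{tag}.pkl','wb')); return p
def deproj(p,u,v,z=None):
    f=200/np.tan(np.radians(p['fov_y'])/2)
    if z is None: z=p['range_z'][v,u]
    c=np.array([(u-p['cx'])/f*z,-(v-p['cy'])/f*z,-z,1.0]) if np.isscalar(u) else np.stack([(u-p['cx'])/f*z,-(v-p['cy'])/f*z,-z,np.ones_like(z)],-1)
    return (np.array(p['world_from_camera'])@c.T).T[...,:3]
def w(p,pt): return (np.array(p['world_from_camera'])@np.r_[pt,1])[:3]
E
python3 - <<'E'
from h import *
np.set_printoptions(precision=4,suppress=True)
for n in ['side','top']:
    p=shot(n,n+'0'); print(n,[k for k in p],p['fov_y'],p['cx'],p['cy']); print(p['world_from_camera'])
    for t in ['heatsink_board_mid','empty_slot_floor','plain_board_mid','clipped_board_mid']:
        for r in arm.tip_of(t,p): print(t,r['confidence'],w(p,r['point']))
o=arm.get_obs(); print(o)
E
```

```text
pics
side ['img', 'range_z', 'fov_y', 'cx', 'cy', 'world_from_camera', 'shot'] 52.37200980817022 315.35111844820386 195.944236408255
[[-0.7283  0.3487 -0.5899 -0.0742]
 [-0.6852 -0.3709  0.6268  0.7972]
 [-0.0002  0.8607  0.5091  0.6619]
 [ 0.      0.      0.      1.    ]]
heatsink_board_mid 0.83 [0.7339 0.417  0.0437]
heatsink_board_mid 0.73 [0.6015 0.3012 0.0532]
heatsink_board_mid 0.65 [0.4386 0.3106 0.0433]
heatsink_board_mid 0.56 [0.5352 0.4335 0.0501]
empty_slot_floor 0.58 [ 0.5961 -0.1462  0.0381]
plain_board_mid 0.98 [0.5984 0.2112 0.0511]
clipped_board_mid 0.56 [ 0.5832 -0.2366  0.0815]
top ['img', 'range_z', 'fov_y', 'cx', 'cy', 'world_from_camera', 'shot'] 42.21934024291407 313.4681844556566 184.41740339582967
[[-0.0241  0.9816 -0.1893  0.3629]
 [-0.9997 -0.0256 -0.006   0.0709]
 [-0.0107  0.1891  0.9819  1.2974]
 [ 0.      0.      0.      1.    ]]
heatsink_board_mid 0.77 [0.5311 0.4346 0.049 ]
heatsink_board_mid 0.72 [0.7407 0.415  0.0473]
heatsink_board_mid 0.67 [0.5973 0.2969 0.0545]
heatsink_board_mid 0.62 [0.4426 0.3047 0.0427]
empty_slot_floor 0.8 [ 0.5974 -0.1496  0.0376]
plain_board_mid 0.7 [0.5924 0.2083 0.055 ]
clipped_board_mid 0.72 [ 0.5811 -0.2406  0.0847]
{'time': 0.5, 'q': array([ 1.2584,  0.3322, -0.0647,  1.4601,  0.0216,  1.3499, -0.0885]), 'joint_vel': array([ 0.0013,  0.0005,  0.0001, -0.0015, -0.0012,  0.0004, -0.0012]), 'joint_torque': array([ -0.0009, -62.2564,   0.0241, -38.9851,  -0.0612,   0.0322,
         0.    ]), 'eef_pos': array([ 0.1786, -0.5989,  0.2336]), 'eef_rot': array([0.9895, 0.1444, 0.    , 0.    ]), 'force': array([ 0.3496, -0.7494,  0.6697]), 'torque': array([0.012 , 0.0027, 0.0022]), 'gripper_width': 0.08681776024700023}
```

View pics/side0.png

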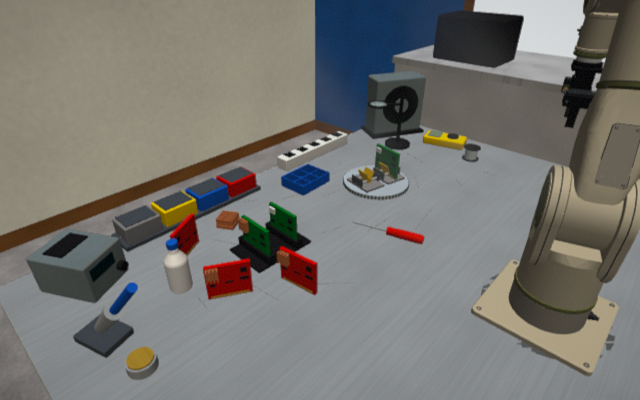

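View pics/top0.png

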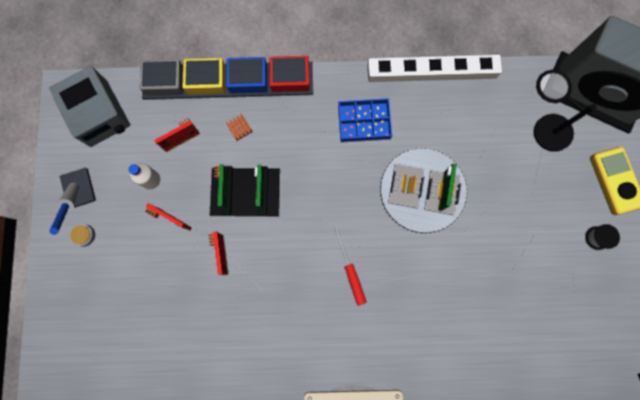

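The candidates for the heat-sink board in the top picture are green (221,186), red (177,134), red (168,217) and red (219,254). The green plain board is at (259,186) and the clipped green one at (451,187). In the side picture the green board with copper is at (255,235). I choose that one; next is a close crop and a measurement.

```bash
python3 - <<'E'
from h import *
np.set_printoptions(precision=4,suppress=True)
T=pickle.load(open('pics/top0.pkl','rb'));S=pickle.load(open('pics/side0.pkl','rb'))
a=cv2.resize(T['img'][155:225,200:290],None,fx=4.4,fy=4.4,interpolation=cv2.INTER_CUBIC)
b=cv2.resize(S['img'][190:280,225:320],None,fx=4,fy=4,interpolation=cv2.INTER_CUBIC)
c=cv2.resize(T['img'][145:235,375:470],None,fx=4,fy=4,interpolation=cv2.INTER_CUBIC)
d=cv2.resize(S['img'][135:205,335:415],None,fx=4,fy=4,interpolation=cv2.INTER_CUBIC)
def pad(x):
    o=np.zeros((300,400,3),np.uint8); x=cv2.resize(x,None,fx=min(400/x.shape[1],300/x.shape[0]),fy=min(400/x.shape[1],300/x.shape[0])); o[:x.shape[0],:x.shape[1]]=x; return o
cv2.imwrite('pics/crop0.png',np.vstack([np.hstack([pad(a),pad(b)]),np.hstack([pad(c),pad(d)])]))
for nm,p in(('top',T),('side',S)):
    u,v=np.meshgrid(np.arange(640),np.arange(400)); P=deproj(p,u,v,p['range_z'])
    hsv=cv2.cvtColor(p['img'],cv2.COLOR_BGR2HSV)
    g=(hsv[...,0]>45)&(hsv[...,0]<85)&(hsv[...,1]>110)&(hsv[...,2]>25)&(p['range_z']>0)
    n,l,st,ce=cv2.connectedComponentsWithStats(g.astype(np.uint8))
    for i in range(1,n):
        if st[i,4]<40: continue
        Q=P[l==i]; zt=np.percentile(Q[:,2],98); t=Q[Q[:,2]>zt-0.008]
        r=cv2.minAreaRect((t[:,:2]*1000).astype(np.float32))
        vx=cv2.fitLine((t[:,:2]*1000).astype(np.float32),cv2.DIST_HUBER,0,.01,.01).ravel()
        print(nm,st[i],'ztop',zt,'med',np.median(t,0),'rect',r,'line',np.degrees(np.arctan2(vx[1],vx[0])),vx[2:])
    m=(p['range_z']>0)&(P[...,0]>.3)&(P[...,0]<.8)&(abs(P[...,1])<.5)
    z=P[...,2][m]; print('table z med',np.median(z))
    # yellow jaws
    y=(hsv[...,0]>15)&(hsv[...,0]<35)&(hsv[...,1]>110)&(abs(P[...,0]-.6)<.12)&(abs(P[...,1]+.18)<.12)
    n,l,st,ce=cv2.connectedComponentsWithStats(y.astype(np.uint8))
    for i in range(1,n):
        if st[i,4]<8: continue
        Q=P[l==i]; print('yellow',st[i],Q.min(0),Q.max(0),np.median(Q,0))
E
```

```text
Traceback (most recent call last):
  File "h.py", line 9, in deproj
    return (np.array(p['world_from_camera'])@c.T).T[...,:3]
            ~~~~~~~~~~~~~~~~~~~~~~~~~~~~~~~~^~~~
ValueError: matmul: Input operand 1 has a mismatch in its core dimension 0, with gufunc signature (n?,k),(k,m?)->(n?,m?) (size 640 is different from 4)
```

View pics/crop0.png

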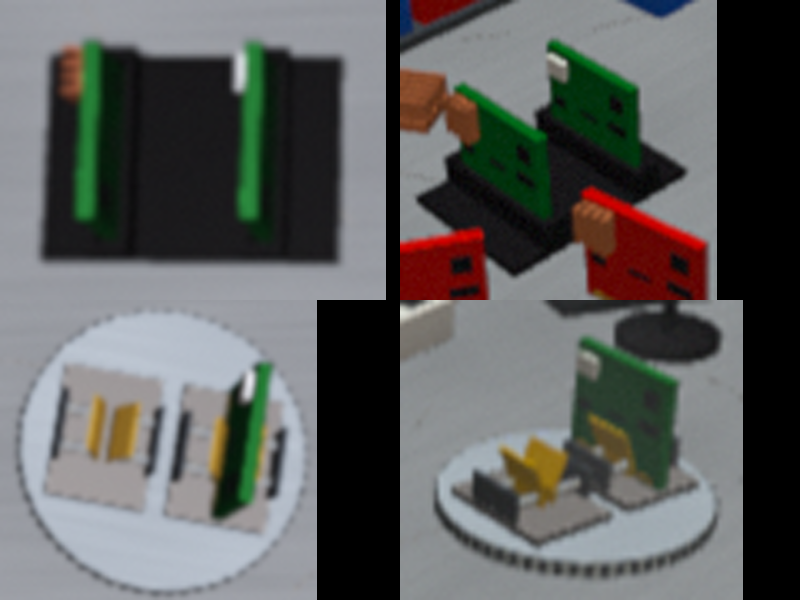

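The crop shows the green board with the copper fins at its far/left corner, beside the green board with the white connector. On the turntable the left slot is empty, with open yellow jaws, and it is turned a few degrees.

```bash
sed -i 's/return (np.array(p\[.world_from_camera.\])@c.T).T\[...,:3\]/return (c@np.array(p["world_from_camera"]).T)[...,:3]/' h.py; cat > meas.py <<'E'
from h import *
np.set_printoptions(precision=4,suppress=True)
def meas(nm,p):
    u,v=np.meshgrid(np.arange(640),np.arange(400)); P=deproj(p,u,v,p['range_z'])
    hsv=cv2.cvtColor(p['img'],cv2.COLOR_BGR2HSV)
    g=(hsv[...,0]>45)&(hsv[...,0]<85)&(hsv[...,1]>110)&(hsv[...,2]>25)&(p['range_z']>0)
    n,l,st,ce=cv2.connectedComponentsWithStats(g.astype(np.uint8))
    for i in range(1,n):
        if st[i,4]<40: continue
        Q=P[l==i]; zt=np.percentile(Q[:,2],98); t=Q[Q[:,2]>zt-0.008]
        r=cv2.minAreaRect((t[:,:2]*1000).astype(np.float32))
        vx=cv2.fitLine((t[:,:2]*1000).astype(np.float32),cv2.DIST_HUBER,0,.01,.01).ravel()
        print(nm,st[i],'ztop %.4f'%zt,'med',np.median(t,0),'rect',np.round(r[0],1),np.round(r[1],1),round(r[2],1),'line %.1f'%np.degrees(np.arctan2(vx[1],vx[0])),vx[2:], 'xr',t[:,0].min(),t[:,0].max())
    # yellow jaws
    y=(hsv[...,0]>15)&(hsv[...,0]<35)&(hsv[...,1]>110)&(abs(P[...,0]-.6)<.12)&(abs(P[...,1]+.18)<.12)
    n,l,st,ce=cv2.connectedComponentsWithStats(y.astype(np.uint8))
    for i in range(1,n):
        if st[i,4]<8: continue
        Q=P[l==i]; r=cv2.minAreaRect((Q[:,:2]*1000).astype(np.float32)); print('yellow',st[i],Q.min(0),Q.max(0),np.median(Q,0),np.round(r[0],1),np.round(r[1],1),round(r[2],1))
if __name__=='__main__':
    for n in('top','side'): meas(n,pickle.load(open(f'pics/{n}0.pkl','rb')))
E
python3 meas.py
python3 - <<'E'
from h import *
np.set_printoptions(precision=4,suppress=True,linewidth=200)
p=pickle.load(open('pics/top0.pkl','rb'))
u,v=np.meshgrid(np.arange(640),np.arange(400)); P=deproj(p,u,v,p['range_z'])
print('z along row 187, cols 386-465'); 
for r in (178,184,190):print((P[r,386:466,2]*1000).astype(int))
print((P[187,386:466,1]*1000).astype(int))
print('table',np.median(P[330:380,200:300,2]), 'range_z 300,300',p['range_z'][300,300])
E
```

```text
top [217 165  11  46 357] ztop 0.1019 med [0.5939 0.2984 0.0987] rect [598.8 298.4] [10.5 97. ] 87.7 line -2.3 [596.66   298.1363] xr 0.5500800550488187 0.6472630912519695
top [255 165  10  46 301] ztop 0.1023 med [0.5892 0.2088 0.0981] rect [595.6 208.8] [10.2 98.5] 89.1 line -2.1 [593.7262 208.2431] xr 0.5463455475847458 0.6448694614909098
top [440 164  16  46 279] ztop 0.1325 med [ 0.5787 -0.2364  0.1283] rect [ 580.4 -236.8] [ 9.8 98. ] 77.5 line -12.7 [ 579.9842 -236.4843] xr 0.5325702880932733 0.6280961733504646
yellow [401 174   5  18  56] [ 0.5792 -0.1444  0.0569] [ 0.6174 -0.1305  0.0823] [ 0.5984 -0.1377  0.0723] [ 598.6 -138.3] [10.9 38. ] 77.8
yellow [408 176   9  17 105] [ 0.576  -0.1676  0.0488] [ 0.614  -0.1503  0.084 ] [ 0.5947 -0.159   0.0675] [ 594.9 -159. ] [13.2 38. ] 80.0
yellow [438 181   6  19  78] [ 0.5589 -0.2384  0.0428] [ 0.605  -0.2171  0.0864] [ 0.5802 -0.2273  0.064 ] [ 583.3 -226.9] [14.7 47.2] 77.3
side [378 144  21  22  57] ztop 0.1319 med [ 0.5776 -0.2336  0.1287] rect [ 577.3 -233.2] [ 8.5 94. ] 75.6 line -13.4 [ 576.9822 -232.9664] xr 0.53227041279
[... 1487 characters left out ...]
  39   41   56   62   60   29   30
   31   26   34   53   64   61   35   38   34   37   37   38   41   78   86   68   55   56   72   87   93  103  116  119 1297  130  126  128   76   45   39   37   46   60   63   62   26   27   28
   31   30]
[-101 -103 -106 -108 -111 -110 -111 -113 -118 -120 -122 -124 -129 -132 -134 -130 -133 -136 -141 -147 -150 -152 -152 -154 -155 -156 -158 -159 -161 -171 -174 -177 -179 -181 -182 -180 -183 -192 -194
 -198 -200 -203 -202 -201 -203 -205 -214 -215 -217 -221 -223 -226 -228 -220 -224 -229 -234 -234 -231 -233 -232 -231 -232 -233 -234 -237 -239 -240 -257 -267 -268 -270 -272 -274 -276 -286 -289 -291
 -294 -296]
table 0.0002620010919691662 range_z 300,300 1.2684455
```

```bash
python3 -m pendant '[[[0.0345,-0.021,-0.007],[0,0,0]],[[0.0345,-0.021,-0.007],[0,0,0]],[[0.0345,-0.021,-0.007],[0,0,0]],[[0.0345,-0.021,-0.007],[0,0,0]],[[0.0345,-0.021,-0.007],[0,0,0]],[[0.0345,-0.021,-0.007],[0,0,0]],[[0.0345,-0.021,-0.007],[0,0,0]],[[0.0345,-0.021,-0.007],[0,0,0]],[[0.0345,-0.021,-0.007],[0,0,0]],[[0.0345,-0.021,-0.007],[0,0,0]]]' 0 50
cat > go.py <<'E'
import sys
from h import *
from scipy.spatial.transform import Rotation as R
o=arm.get_obs(); r=R.from_quat(o['eef_rot']); t=np.array([float(a) for a in sys.argv[1:4]]); yaw=float(sys.argv[4])
X=r.as_matrix()[:,0]; goal=R.from_euler('z',yaw,degrees=True)*R.from_quat([1,0,0,0])
np.set_printoptions(precision=4,suppress=True)
print('t',o['time'],'q',o['q'],'pos',o['eef_pos'],'yaw',np.degrees(np.arctan2(X[1],X[0])),'F',o['force'],'T',o['torque'],'w',o['gripper_width'])
print('delta tool now',r.inv().apply(t-o['eef_pos']),'in goal axes',goal.inv().apply(t-o['eef_pos']),'turn',(r.inv()*goal).as_rotvec())
E
python3 go.py 0.598 0.3 0.30 -2.1
```

```text
time: 1.5
eef_pos: [0.4501, -0.2978, 0.3041]
eef_rot: [0.99, 0.144, 0.0, 0.0]
force: [-0.2, -1.1, 0.5]
gripper_width: 0.087
t 1.5 q [ 0.8158  0.1344 -0.3498  1.5604  0.0465  1.4543 -0.8177] pos [ 0.4501 -0.2978  0.3041] yaw 16.595671282515852 F [-0.1735 -1.0626  0.455 ] T [-0.007  -0.0246  0.0474] w 0.08700550266182812
delta tool now [ 0.3125 -0.5306  0.0039] in goal axes [ 0.1259 -0.6028  0.0041] turn [ 0.0006 -0.0004  0.3263]
```

```bash
python3 -m pendant '[[[0,0,0],[0,0,0.109]],[[0,0,0],[0,0,0.109]],[[0,0,0],[0,0,0.108]],[[0.009,-0.043,0],[0,0,0]],[[0.009,-0.043,0],[0,0,0]],[[0.009,-0.043,0],[0,0,0]],[[0.009,-0.043,0],[0,0,0]],[[0.009,-0.043,0],[0,0,0]],[[0.009,-0.043,0],[0,0,0]],[[0.009,-0.043,0],[0,0,0]]]'
python3 go.py 0.598 0.3 0.30 -2.1
```

```text
time: 2.5
eef_pos: [0.5232, 0.0011, 0.3039]
eef_rot: [1.0, -0.018, 0.0, 0.0]
force: [1.4, -1.2, -0.5]
gripper_width: 0.0869
t 2.5 q [ 0.458   0.1184 -0.5933  1.59    0.0672  1.4528 -1.7472] pos [0.5232 0.0011 0.3039] yaw -2.0926374511412598 F [ 1.437  -1.2177 -0.5163] T [ 0.0474 -0.0422  0.0123] w 0.08691264922684905
delta tool now [ 0.0638 -0.3015  0.0038] in goal axes [ 0.0638 -0.3015  0.0039] turn [ 0.0005 -0.0008  0.0001]
```

```bash
python3 -m pendant '[[[0.008,-0.0375,0],[0,0,0]],[[0.008,-0.0375,0],[0,0,0]],[[0.008,-0.0375,0],[0,0,0]],[[0.008,-0.0375,0],[0,0,0]],[[0.008,-0.0375,0],[0,0,0]],[[0.008,-0.0375,0],[0,0,0]],[[0.008,-0.0375,0.02],[0,0,0]],[[0.008,-0.0375,0.03],[0,0,0]],[[0,0,0.03],[0,0,0]],[[0,0,0],[0,0,0]]]'
python3 go.py 0.598 0.3 0.07 -2.1
```

```text
time: 3.5
eef_pos: [0.596, 0.2968, 0.2187]
eef_rot: [1.0, -0.017, -0.003, 0.002]
force: [-0.7, -1.6, -0.0]
gripper_width: 0.0868
t 3.5 q [-0.0554  0.5251 -0.6953  1.3238  0.3293  1.4155 -2.3408] pos [0.596  0.2968 0.2187] yaw -1.9560676456657713 F [-0.7458 -1.5886 -0.0143] T [ 0.0347  0.0489 -0.0651] w 0.08681682085307184
delta tool now [ 0.0029 -0.0038  0.1487] in goal axes [ 0.0019 -0.0033  0.1487] turn [0.0034 0.0066 0.0025]
```

```bash
python3 - <<'E'
from h import *
a=shot('top','top1');b=shot('side','side1')
A=cv2.resize(a['img'][120:260,160:320],(400,350),interpolation=cv2.INTER_CUBIC);B=cv2.resize(b['img'][140:300,180:363],(400,350),interpolation=cv2.INTER_CUBIC)
cv2.imwrite('pics/c1.png',np.hstack([A,B]))
from meas import meas
meas('top',a); meas('side',b)
E
```

```text
top [257 165   7  20  90] ztop 0.1033 med [0.6227 0.2067 0.0986] rect [623.7 207.4] [ 8.1 42. ] 88.9 line 0.1 [624.5939 206.6559] xr 0.6026377265380964 0.6447019121778964
top [440 164  16  46 231] ztop 0.1331 med [ 0.5773 -0.2358  0.1285] rect [ 579.8 -236.5] [ 9.5 97.1] 76.9 line -12.7 [ 578.3679 -235.91  ] xr 0.5327172695315974 0.6276351921226389
yellow [401 174   5  18  56] [ 0.5797 -0.1447  0.0556] [ 0.6178 -0.1304  0.0821] [ 0.5985 -0.1373  0.0728] [ 598.7 -138.8] [10.9 37.5] 76.5
yellow [408 176   9  17 106] [ 0.5753 -0.1684  0.0489] [ 0.6137 -0.1496  0.0822] [ 0.5947 -0.159   0.0681] [ 594.2 -159.3] [13.4 38.7] 78.6
yellow [438 181   6  19  79] [ 0.5597 -0.2377  0.0451] [ 0.6046 -0.2163  0.0831] [ 0.58   -0.2274  0.066 ] [ 582.9 -227. ] [14.4 46.6] 78.9
side [378 144  21  16  49] ztop 0.1326 med [ 0.5777 -0.2324  0.1292] rect [ 578.4 -232.5] [ 8.7 90.4] 76.0 line -13.5 [ 568.6233 -230.4092] xr 0.5335573361862938 0.6223260928788967
side [269 202  29  39 560] ztop 0.1005 med [0.5932 0.2131 0.0986] rect [594.9 212.2] [ 8.5 99. ] 87.3 line -2.1 [592.0741 213.4484] xr 0.5453471395899387 0.6444639820921918
side [242 215  29  41 565] ztop 0.1006 med [0.5866 0.3027 0.0987] rect [597.6 302. ] [95.9 11.4] 0.0 line -2.3 [592.4905 302.8976] xr 0.5496373081781321 0.645541253552314
yellow [379 162  11  12  64] [ 0.5579 -0.2399  0.0459] [ 0.6101 -0.201   0.0814] [ 0.579  -0.2239  0.0671] [ 585.5 -222.4] [23.2 58.4] 69.0
yellow [359 168  15  15 138] [ 0.574  -0.1834  0.0421] [ 0.6178 -0.1286  0.0802] [ 0.5905 -0.1478  0.0653] [ 593.9 -156.4] [53.5 41.8] 76.3
```

View pics/c1.png

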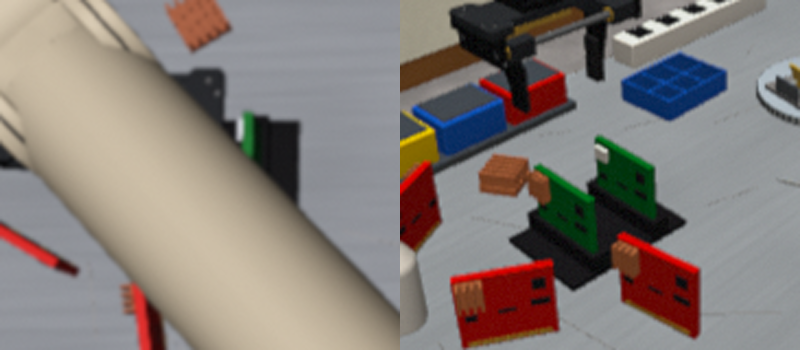

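The side picture shows the gripper open above the heat-sink board with nothing in between (fingers at about (515,80) and (595,50) in the crop). Joint 7 is at -2.34, so I'll watch it on the way down.

```bash
python3 -m pendant '[[[0.002,-0.003,0.01],[0.003,0.007,0.0025]],[[0,0,0.02],[0,0,0]],[[0,0,0.02],[0,0,0]],[[0,0,0],[0,0,0]]]'
python3 go.py 0.598 0.3 0.07 -2.1
```

```text
time: 4.0
eef_pos: [0.6001, 0.2985, 0.1721]
eef_rot: [1.0, -0.02, 0.003, -0.001]
force: [-0.1, -0.1, 0.3]
gripper_width: 0.0869
t 4.0 q [-0.0559  0.5539 -0.6847  1.3844  0.3532  1.3206 -2.3628] pos [0.6001 0.2985 0.1721] yaw -2.290773080959981 F [-0.104  -0.1323  0.3469] T [-0.0078  0.0647  0.0169] w 0.08690373659428043
delta tool now [-0.0027 -0.0012  0.1021] in goal axes [-0.0021 -0.0014  0.1021] turn [-0.0014 -0.0058 -0.0033]
```

```bash
python3 -m pendant '[[[-0.002,-0.0015,0.01],[-0.001,-0.006,-0.003]],[[0,0,0.02],[0,0,0]],[[0,0,0.02],[0,0,0]],[[0,0,0.02],[0,0,0]],[[0,0,0.02],[0,0,0]],[[0,0,0.011],[0,0,0]],[[0,0,0],[0,0,0]],[[0,0,0],[0,0,0]]]'
python3 go.py 0.598 0.3 0.07 -2.1
```

```text
time: 4.8
eef_pos: [0.599, 0.3021, 0.0737]
eef_rot: [1.0, -0.018, 0.001, -0.001]
force: [0.4, -0.4, 0.1]
gripper_width: 0.0871
t 4.8 q [-0.0741  0.6432 -0.6542  1.4735  0.4085  1.1602 -2.4008] pos [0.599  0.3021 0.0737] yaw -2.050006422942971 F [ 0.3703 -0.3949  0.1009] T [-0.0309  0.0072  0.0551] w 0.08710868658500849
delta tool now [-0.001   0.0021  0.0037] in goal axes [-0.001   0.0021  0.0037] turn [-0.0027 -0.0022  0.0009]
```

```bash
python3 -m pendant '[[[-0.001,0.0015,0.003],[-0.002,-0.002,0]],[[0,0,0],[0,0,0]]]'; python3 -m pendant '[[[0,0,0],[0,0,0]],[[0,0,0],[0,0,0]],[[0,0,0],[0,0,0]],[[0,0,0],[0,0,0]],[[0,0,0],[0,0,0]],[[0,0,0],[0,0,0]],[[0,0,0],[0,0,0]],[[0,0,0],[0,0,0]]]' 1 15
python3 go.py 0.598 0.3 0.07 -2.1
```

```text
time: 5.0
eef_pos: [0.5977, 0.3002, 0.0701]
eef_rot: [1.0, -0.018, -0.0, -0.0]
force: [0.1, -0.1, 0.9]
gripper_width: 0.0867
time: 5.8
eef_pos: [0.5975, 0.3002, 0.0695]
eef_rot: [1.0, -0.018, -0.0, 0.0]
force: [-0.1, -0.1, -0.6]
gripper_width: 0.0311
t 5.8 q [-0.0735  0.6458 -0.6525  1.4791  0.41    1.1567 -2.4014] pos [0.5975 0.3002 0.0695] yaw -2.0458917423096126 F [-0.1183 -0.0699 -0.6185] T [ 0.0411  0.0787 -0.0209] w 0.03105939815745559
delta tool now [ 0.0005  0.0002 -0.0005] in goal axes [ 0.0005  0.0002 -0.0005] turn [0.0001 0.0009 0.0009]
```

```bash
python3 -m pendant '[[[0,0,0],[0,0,0]],[[0,0,0],[0,0,0]],[[0,0,0],[0,0,0]],[[0,0,0],[0,0,0]],[[0,0,0],[0,0,0]]]' 1 15;python3 go.py 0.598 0.3 0.07 -2.1
```

```text
time: 6.3
eef_pos: [0.5975, 0.3002, 0.0695]
eef_rot: [1.0, -0.018, -0.0, 0.0]
force: [1.1, 0.2, -0.0]
gripper_width: 0.0099
t 6.3 q [-0.0735  0.6458 -0.6525  1.4791  0.41    1.1566 -2.4014] pos [0.5975 0.3002 0.0695] yaw -2.0447661388574243 F [ 1.0602  0.1895 -0.0097] T [-0.0093  0.0195 -0.0068] w 0.00986182571881133
delta tool now [ 0.0005  0.0002 -0.0005] in goal axes [ 0.0005  0.0002 -0.0005] turn [0.0001 0.001  0.001 ]
```

```bash
python3 -m pendant '[[[0,0,0],[0,0,0]],[[0,0,0],[0,0,0]],[[0,0,-0.005],[0,0,0]],[[0,0,-0.01],[0,0,0]],[[0,0,-0.01],[0,0,0]],[[0,0,-0.01],[0,0,0]],[[0,0,-0.02],[0,0,0]],[[0,0,-0.02],[0,0,0]],[[0,0,-0.025],[0,0,0]],[[0,0,-0.025],[0,0,0]]]' 1 50
python3 -m pendant '[[[0,0,-0.025],[0,0,0]],[[0,0,-0.025],[0,0,0]],[[0,0,-0.02],[0,0,0]],[[0,0,0],[0,0,0]]]'
python3 go.py 0.5975 -0.1475 0.25 -12.7
python3 - <<'E'
from h import *
a=shot('top','top2');b=shot('side','side2')
A=cv2.resize(a['img'][120:260,160:320],(400,350),interpolation=cv2.INTER_CUBIC);B=cv2.resize(b['img'][140:300,180:363],(400,350),interpolation=cv2.INTER_CUBIC)
cv2.imwrite('pics/c2.png',np.hstack([A,B]))
E
```

```text
time: 7.3
eef_pos: [0.5975, 0.3003, 0.1963]
eef_rot: [1.0, -0.018, -0.0, -0.0]
force: [0.8, 0.2, -1.4]
gripper_width: 0.0092
time: 7.7
eef_pos: [0.5984, 0.3012, 0.2685]
eef_rot: [1.0, -0.018, 0.002, -0.001]
force: [0.6, 0.3, -1.2]
gripper_width: 0.0094
t 7.7 q [-0.0658  0.5034 -0.703   1.2471  0.3185  1.4957 -2.334 ] pos [0.5984 0.3012 0.2685] yaw -2.041782558392256 F [ 0.608   0.2646 -1.1511] T [-0.0084  0.0321  0.0106] w 0.009421244112809512
delta tool now [0.015  0.4485 0.0173] in goal axes [0.0977 0.438  0.0185] turn [-0.0033 -0.0036  0.186 ]
```

View pics/c2.png

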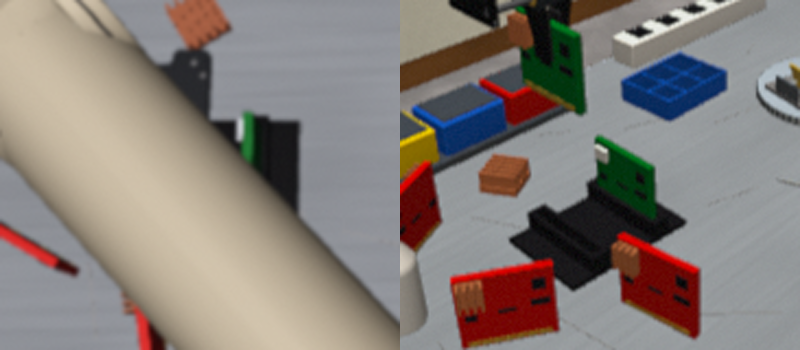

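The side crop shows the board lifted clear and upright in the gripper at (550,65), with the plain board still in the stand. Now to the slot.

```bash
python3 -m pendant '[[[0,0.01,0],[0,0,0.06]],[[0,0.02,0],[0,0,0.06]],[[0,0.035,0],[0,0,0.066]],[[0.01,0.04,0],[0,0,0]],[[0.01,0.04,0],[0,0,0]],[[0.01,0.04,0],[0,0,0]],[[0.01,0.04,0],[0,0,0]],[[0.01,0.04,0],[0,0,0]],[[0.01,0.04,0],[0,0,0]],[[0.01,0.04,0],[0,0,0]]]'
python3 go.py 0.597 -0.147 0.21 -12.7
```

```text
time: 8.8
eef_pos: [0.5958, -0.0547, 0.263]
eef_rot: [0.994, -0.111, -0.002, 0.0]
force: [0.4, -0.4, -1.6]
gripper_width: 0.0096
t 8.8 q [ 0.4685  0.3139 -0.5691  1.4642  0.169   1.4158 -1.8977] pos [ 0.5958 -0.0547  0.263 ] yaw -12.714947951256615 F [ 0.4315 -0.4082 -1.5512] T [ 0.0446 -0.0286 -0.0578] w 0.009552806948455296
delta tool now [0.0217 0.0897 0.053 ] in goal axes [0.0215 0.0898 0.053 ] turn [ 0.0007  0.003  -0.0003]
```

```bash
python3 -m pendant '[[[0.007,0.03,0],[0,0,0]],[[0.006,0.025,0.005],[0,0,0]],[[0.005,0.02,0.015],[0,0,0]],[[0.003,0.012,0.02],[0,0,0]],[[0,0,0.013],[0,0,0]],[[0,0,0],[0,0,0]],[[0,0,0],[0,0,0]]]'
python3 go.py 0.597 -0.147 0.16 -12.7
python3 - <<'E'
from h import *
from meas import meas
a=shot('top','top3');b=shot('side','side3')
A=cv2.resize(a['img'][115:255,345:505],(400,350),interpolation=cv2.INTER_CUBIC);B=cv2.resize(b['img'][90:210,310:447],(400,350),interpolation=cv2.INTER_CUBIC)
cv2.imwrite('pics/c3.png',np.hstack([A,B]))
meas('side',b)
for t in ['heatsink_board_mid','empty_slot_floor','clipped_board_mid']:
  for n,p in(('top',a),('side',b)):
    for r in arm.tip_of(t,p):
      x=w(p,r['point'])
      if x[1]<0.1: print(n,t,r['confidence'],x)
E
```

```text
time: 9.5
eef_pos: [0.598, -0.1407, 0.2115]
eef_rot: [0.994, -0.11, -0.001, -0.0]
force: [-0.0, 0.9, -1.4]
gripper_width: 0.0095
t 9.5 q [ 0.5646  0.3695 -0.5218  1.4982  0.186   1.325  -1.7643] pos [ 0.598  -0.1407  0.2115] yaw -12.601073631809426 F [-0.0198  0.9081 -1.4024] T [0.0686 0.0433 0.0007] w 0.009487639575812633
delta tool now [0.0005 0.0064 0.0515] in goal axes [0.0004 0.0063 0.0515] turn [-0.0004  0.0015  0.0017]
side [369 121  10  21  77] ztop 0.2434 med [ 0.5722 -0.1319  0.2417] rect [ 571.3 -134.7] [12.3 43. ] 78.1 line -13.5 [ 568.3864 -131.3411] xr 0.5506173605815272 0.5919928799162537
side [376 144  23  22  65] ztop 0.1845 med [ 0.5513 -0.1303  0.1854] rect [ 551.7 -130.2] [3.2 1.7] 48.8 line 34.4 [ 551.7671 -130.6503] xr 0.5504947238386744 0.5534715902319893
side [269 202  29  39 565] ztop 0.1003 med [0.5886 0.2129 0.0982] rect [596.5 211.7] [ 8.7 99.4] 87.2 line -2.4 [591.7795 213.0089] xr 0.5467324696748384 0.646203876531318
yellow [354   0  12   8  36] [ 0.5931 -0.0966  0.5508] [ 0.6303 -0.0888  0.5677] [ 0.6121 -0.092   0.56  ] [611.8 -91. ] [ 7.1 37.5] 83.4
y
[... 489 characters left out ...]
06 ] [ 0.5756 -0.1389  0.301 ] [ 577.1 -163.1] [ 29.3 129.7] 7.9
yellow [377 106   3   6  11] [ 0.5612 -0.1466  0.2805] [ 0.5718 -0.1405  0.2933] [ 0.5641 -0.1439  0.288 ] [ 566.2 -144.8] [ 4.  10.7] 57.1
yellow [379 161  11  15  68] [ 0.5577 -0.2408  0.0413] [ 0.6107 -0.2007  0.081 ] [ 0.5789 -0.2249  0.0659] [ 581.9 -228.2] [26.1 62.3] 58.3
yellow [359 168  15  15 138] [ 0.5738 -0.1809  0.0424] [ 0.6185 -0.1297  0.0798] [ 0.5905 -0.1491  0.0655] [ 595.5 -148.6] [45.  47.6] 34.3
top heatsink_board_mid 0.47 [ 0.599  -0.1407  0.1952]
side heatsink_board_mid 0.89 [ 0.6028 -0.1425  0.1963]
side empty_slot_floor 0.85 [ 0.6015 -0.1463  0.0378]
side clipped_board_mid 0.87 [ 0.5788 -0.2376  0.082 ]
```

View pics/c3.png

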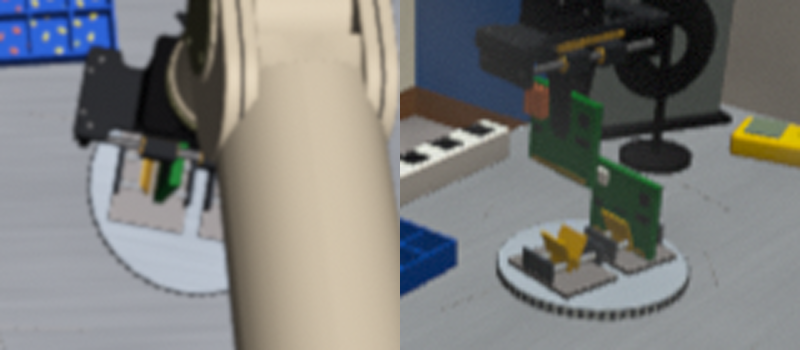

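The side crop shows the board held upright at (565,130) above the empty yellow jaws at (565,245). I shift about 6 mm across and go down to just above the mouth.

```bash
python3 -m pendant '[[[0,0.006,0],[0,0.0015,0.0015]],[[0,0,0.015],[0,0,0]],[[0,0,0.02],[0,0,0]],[[0,0,0.02],[0,0,0]],[[0,0,0.01],[0,0,0]],[[0,0,0],[0,0,0]],[[0,0,0],[0,0,0]]]'
python3 go.py 0.597 -0.147 0.0985 -12.7
python3 - <<'E'
from h import *
b=shot('side','side4')
B=cv2.resize(b['img'][110:210,330:430],(600,600),interpolation=cv2.INTER_CUBIC)
cv2.imwrite('pics/c4.png',B)
E
```

```text
time: 10.6
eef_pos: [0.5969, -0.1482, 0.1469]
eef_rot: [0.994, -0.111, 0.0, 0.0]
force: [-0.4, 0.2, -1.6]
gripper_width: 0.0098
t 10.6 q [ 0.5679  0.4174 -0.5088  1.5762  0.2135  1.2028 -1.7754] pos [ 0.5969 -0.1482  0.1469] yaw -12.793235806775261 F [-0.3899  0.1972 -1.6362] T [ 0.0011 -0.0096 -0.0231] w 0.009806312341649302
delta tool now [-0.0002 -0.0012  0.0484] in goal axes [-0.0002 -0.0012  0.0484] turn [ 0.0001 -0.0009 -0.0016]
```

View pics/c4.png

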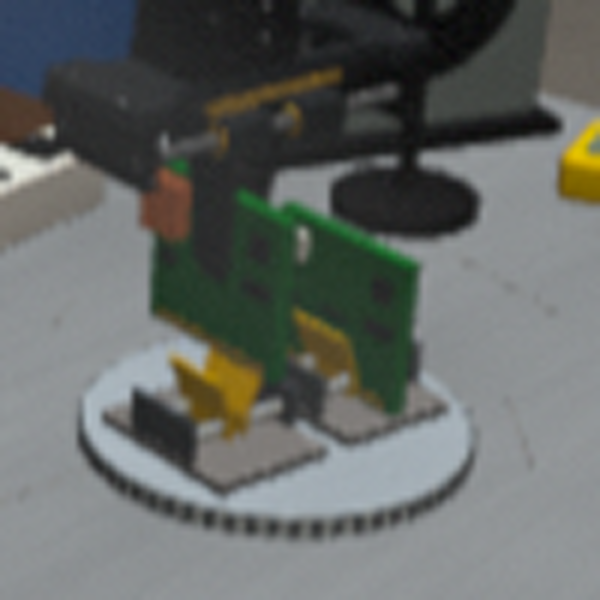

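The board hangs just above the jaws' mouth, its lower edge lined up along the yellow V at about (220,375). I push in in steps and watch the force.

```bash
python3 -m pendant '[[[0,-0.001,0.005],[0,0,0]],[[0,0,0.005],[0,0,0]],[[0,0,0.005],[0,0,0]],[[0,0,0.005],[0,0,0]],[[0,0,0.005],[0,0,0]],[[0,0,0],[0,0,0]]]' 1 60
python3 go.py 0.597 -0.147 0.0985 -12.7
python3 -m pendant '[[[0,0,0.005],[0,0,0]],[[0,0,0.004],[0,0,0]],[[0,0,0.004],[0,0,0]],[[0,0,0],[0,0,0]],[[0,0,0],[0,0,0]]]'
python3 go.py 0.597 -0.147 0.0985 -12.7
```

```text
time: 11.25
eef_pos: [0.5965, -0.1471, 0.1206]
eef_rot: [0.994, -0.111, -0.0, 0.0]
force: [0.2, 0.2, -1.8]
gripper_width: 0.0096
t 11.25 q [ 0.5623  0.4416 -0.5036  1.6027  0.2273  1.1568 -1.7868] pos [ 0.5965 -0.1471  0.1206] yaw -12.78918734518129 F [ 0.1707  0.1576 -1.7509] T [0.0349 0.0188 0.0018] w 0.009634547675423495
delta tool now [ 0.0005 -0.0002  0.0221] in goal axes [ 0.0005 -0.0002  0.0221] turn [ 0.0002  0.0008 -0.0016]
time: 11.75
eef_pos: [0.5969, -0.1472, 0.1081]
eef_rot: [0.994, -0.111, 0.0, 0.0]
force: [1.9, -2.1, -3.3]
gripper_width: 0.0094
t 11.75 q [ 0.5598  0.4541 -0.5006  1.6139  0.2348  1.1335 -1.7919] pos [ 0.5969 -0.1472  0.1081] yaw -12.786945509294538 F [ 1.9    -2.1263 -3.3014] T [-0.2216 -0.5038  0.1074] w 0.009445144502415724
delta tool now [ 0.0001 -0.0002  0.0096] in goal axes [ 0.0001 -0.0002  0.0096] turn [ 0.0002 -0.0004 -0.0015]
```

```bash
cat > look.py <<'E'
import sys
from h import *
from meas import meas
n=sys.argv[1]
b=shot('side','side'+n); a=shot('top','top'+n)
B=cv2.resize(b['img'][110:210,330:430],(400,400),interpolation=cv2.INTER_CUBIC)
A=cv2.resize(a['img'][140:240,370:470],(400,400),interpolation=cv2.INTER_CUBIC)
cv2.imwrite(f'pics/c{n}.png',np.hstack([A,B]))
meas('top',a); meas('side',b)
for t in ['heatsink_board_mid','empty_slot_floor','clipped_board_mid']:
  for nn,p in(('top',a),('side',b)):
    for r in arm.tip_of(t,p):
      x=w(p,r['point'])
      if x[1]<0.1: print(nn,t,r['confidence'],x)
E
python3 look.py 5 | grep -v yellow
python3 go.py 0.597 -0.147 0.0985 -12.7
```

```text
top [255 165  10  46 308] ztop 0.1022 med [0.5893 0.2088 0.0982] rect [595.2 208.7] [10.3 98.2] 88.1 line -2.3 [593.598  208.4021] xr 0.5461137247470171 0.6442810398182205
top [403 188  10  14  67] ztop 0.1829 med [ 0.5614 -0.1285  0.1819] rect [ 561.2 -128.7] [2.7 1.2] 85.0 line -89.0 [ 561.313  -128.6045] xr 0.5605731137022207 0.5618061158274045
side [381 145  18  20  68] ztop 0.1309 med [ 0.5698 -0.2302  0.1285] rect [ 570.9 -233.9] [10.8 82.3] 77.6 line -13.1 [ 567.9944 -230.3521] xr 0.5313724405973783 0.6108822532330993
side [355 165  22  19  86] ztop 0.0978 med [ 0.5521 -0.139   0.0952] rect [ 551.7 -135.3] [1.5 9.2] 8.8 line -79.1 [ 551.7342 -136.4635] xr 0.5502195957712319 0.5527388052292568
side [269 202  29  39 558] ztop 0.1003 med [0.5914 0.2131 0.0982] rect [594.5 212.2] [  9. 101.] 88.8 line -2.0 [591.3549 213.2215] xr 0.543976060623196 0.6449155004481637
top heatsink_board_mid 0.67 [ 0.5995 -0.1483  0.09  ]
side heatsink_board_mid 0.56 [ 0.5972 -0.1496  0.0904]
side empty_slot_floor 0.78 [ 0.6003 -0.149   0.0388]
side clipped_board_mid 0.88 [ 0.5794 -0.2378  0.0831]
t 12.15 q [ 0.5598  0.4537 -0.5006  1.6138  0.2347  1.1341 -1.792 ] pos [ 0.5968 -0.1472  0.1084] yaw -12.791230960727423 F [ 0.1141 -0.6887 -3.8689] T [-0.2208 -0.2571  0.08  ] w 0.009162917167352883
delta tool now [ 0.0002 -0.0002  0.0099] in goal axes [ 0.0002 -0.0002  0.0099] turn [ 0.0003 -0.0002 -0.0016]
```

View pics/c5.png

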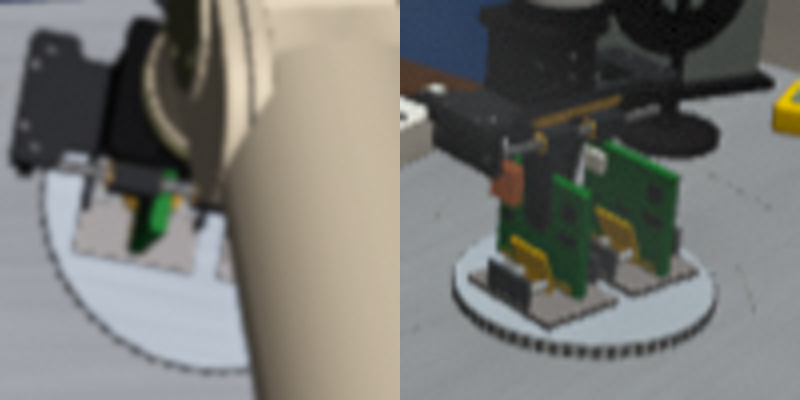

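The side picture shows the board between the yellow jaws at (545,245), not far above the floor, still upright.

```bash
python3 -m pendant '[[[0,0,0.003],[0,0,0]],[[0,0,0.003],[0,0,0]],[[0,0,0],[0,0,0]]]'
python3 go.py 0.597 -0.147 0.0985 -12.7
python3 -m pendant '[[[0,0,0.002],[0,0,0]],[[0,0,0.002],[0,0,0]],[[0,0,0],[0,0,0]]]'
python3 go.py 0.597 -0.147 0.0985 -12.7
```

```text
time: 12.45
eef_pos: [0.597, -0.1472, 0.1023]
eef_rot: [0.994, -0.111, 0.0, 0.0]
force: [1.8, -0.7, -3.4]
gripper_width: 0.0096
t 12.45 q [ 0.5585  0.4602 -0.499   1.619   0.2384  1.1227 -1.7946] pos [ 0.597  -0.1472  0.1023] yaw -12.789969723017494 F [ 1.8304 -0.7473 -3.4188] T [-0.2462 -0.4906  0.0914] w 0.009596842741727505
delta tool now [-0.0001 -0.0002  0.0038] in goal axes [-0.0001 -0.0002  0.0038] turn [ 0.0002 -0.0007 -0.0016]
time: 12.75
eef_pos: [0.5972, -0.1472, 0.0995]
eef_rot: [0.994, -0.111, 0.001, 0.0]
force: [-1.7, -0.5, 7.2]
gripper_width: 0.0095
t 12.75 q [ 0.5577  0.4631 -0.4983  1.6213  0.2406  1.1173 -1.7962] pos [ 0.5972 -0.1472  0.0995] yaw -12.790726024604565 F [-1.6975 -0.5023  7.2108] T [-0.0233  0.6884  0.069 ] w 0.00946709303473002
delta tool now [-0.0003 -0.0002  0.001 ] in goal axes [-0.0003 -0.0002  0.001 ] turn [ 0.0005 -0.0013 -0.0016]
```

```bash
python3 -m pendant '[[[0,0,0.001],[0,0,0]],[[0,0,0],[0,0,0]]]'
python3 -m pendant '[[[0,0,0.001],[0,0,0]],[[0,0,0],[0,0,0]]]'
python3 go.py 0.597 -0.147 0.0985 -12.7
```

```text
time: 12.95
eef_pos: [0.5973, -0.1472, 0.0994]
eef_rot: [0.994, -0.111, 0.001, 0.0]
force: [-7.1, 0.6, 15.2]
gripper_width: 0.0093
time: 13.15
eef_pos: [0.5973, -0.1472, 0.0994]
eef_rot: [0.994, -0.111, 0.001, 0.001]
force: [-10.6, 0.7, 24.9]
gripper_width: 0.0099
t 13.15 q [ 0.5573  0.463  -0.4984  1.6217  0.2414  1.1167 -1.797 ] pos [ 0.5973 -0.1472  0.0994] yaw -12.792012861667223 F [-10.5877   0.6826  24.9381] T [0.2357 2.6277 0.1378] w 0.00989790878954343
delta tool now [-0.0003 -0.0001  0.0009] in goal axes [-0.0003 -0.0001  0.0009] turn [ 0.0011 -0.0018 -0.0016]
```

```bash
python3 -m pendant '[[[0,0,-0.0015],[0,0,0]],[[0,0,0],[0,0,0]]]'; python3 look.py 6|grep -v yellow
python3 go.py 0.597 -0.147 0.0985 -12.7
```

```text
time: 13.35
eef_pos: [0.5973, -0.1472, 0.0994]
eef_rot: [0.994, -0.111, 0.001, 0.0]
force: [-3.5, -0.5, 11.9]
gripper_width: 0.0096
top [255 165  10  46 306] ztop 0.1025 med [0.5894 0.2089 0.0984] rect [596.4 208.7] [10.3 96.4] 88.6 line -2.7 [592.7477 208.5728] xr 0.5481718159349028 0.6446059672321005
top [403 189   9  14  64] ztop 0.1743 med [ 0.5619 -0.1283  0.1757] rect [ 561.7 -128.9] [1.6 0.4] 65.5 line 58.3 [ 561.7463 -128.6444] xr 0.5611932878767572 0.5621952762038355
side [384 147  15  18  58] ztop 0.1315 med [ 0.5701 -0.2299  0.1286] rect [ 563.5 -229.8] [ 9.3 61.3] 72.0 line -12.2 [ 564.8835 -229.7974] xr 0.5329070967674943 0.5928275958042637
side [367 168  10  18  74] ztop 0.1032 med [ 0.5515 -0.1339  0.1027] rect [ 552.6 -136.3] [3.5 8.8] 37.9 line -71.8 [ 551.677  -134.8125] xr 0.5492929815794898 0.5539308038055246
side [269 202  29  39 556] ztop 0.1007 med [0.5914 0.213  0.0987] rect [595.4 212.6] [ 9.2 98.3] 88.8 line -2.5 [593.1708 213.4381] xr 0.5463405919178861 0.644616293406916
top heatsink_board_mid 0.6 [ 0.5982 -0.1501  0.0847]
side heatsink_board_mid 0.8 [ 0.6011 -0.1484  0.0849]
top empty_slot_floor 0.55 [ 0.5969 -0.1485  0.0406]
side empty_slot_floor 0.87 [ 0.5977 -0.1478  0.0385]
side clipped_board_mid 0.85 [ 0.5803 -0.2396  0.081 ]
t 13.75 q [ 0.5576  0.4632 -0.4983  1.6215  0.2407  1.1171 -1.7964] pos [ 0.5972 -0.1472  0.0994] yaw -12.793671364968922 F [-3.9739 -0.772  12.2543] T [0.007 1.13  0.121] w 0.009560356298224583
delta tool now [-0.0003 -0.0002  0.0009] in goal axes [-0.0003 -0.0002  0.0009] turn [ 0.0006 -0.0014 -0.0016]
```

View pics/c6.png

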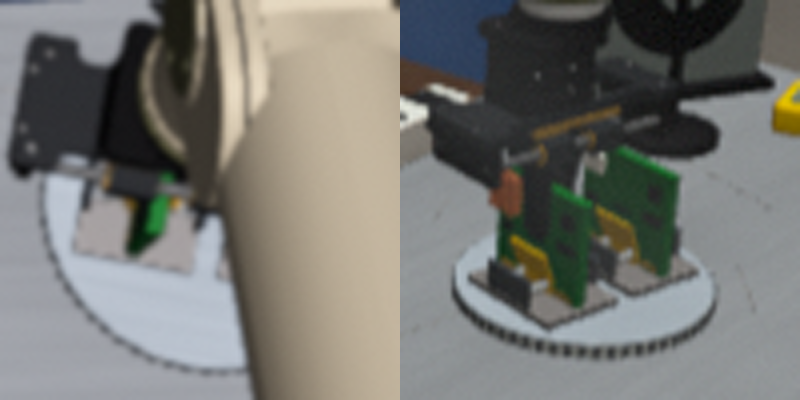

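The board sits at the same depth as its clipped neighbour (network centre z 0.085 against 0.081–0.083), and contact was hard at about 25 N. I'll release and rise.

```bash
python3 -m pendant '[[[0,0,0],[0,0,0]],[[0,0,0],[0,0,0]],[[0,0,0],[0,0,0]],[[0,0,0],[0,0,0]],[[0,0,0],[0,0,0]],[[0,0,0],[0,0,0]]]' 0.4
python3 go.py 0.597 -0.147 0.0985 -12.7
```

```text
time: 14.35
eef_pos: [0.5969, -0.1472, 0.0979]
eef_rot: [0.994, -0.111, 0.0, 0.0]
force: [0.0, 0.3, -0.1]
gripper_width: 0.0481
t 14.35 q [ 0.5576  0.4647 -0.4979  1.6227  0.2409  1.1154 -1.7963] pos [ 0.5969 -0.1472  0.0979] yaw -12.789979132176079 F [ 0.0107  0.2512 -0.1365] T [-0.0148  0.0766  0.0055] w 0.048137991549551465
delta tool now [ 0.0001 -0.0002 -0.0006] in goal axes [ 0.0001 -0.0002 -0.0006] turn [ 0.0002 -0.0004 -0.0016]
```

Now I rise straight up, then swing aside for a clear view.

```bash
python3 -m pendant '[[[0,0,-0.01],[0,0,0]],[[0,0,-0.02],[0,0,0]],[[0,0,-0.03],[0,0,0]],[[0,0,-0.03],[0,0,0]],[[0,0,-0.03],[0,0,0]],[[0,0,-0.03],[0,0,0]],[[0,-0.03,-0.02],[0,0,0]],[[0,-0.04,0],[0,0,0]],[[0,-0.04,0],[0,0,0]],[[0,-0.04,0],[0,0,0]]]'
python3 -m pendant '[[[0,-0.04,0],[0,0,0]],[[0,-0.04,0],[0,0,0]],[[0,-0.04,0],[0,0,0]],[[0,-0.03,0],[0,0,0]],[[0,0,0],[0,0,0]],[[0,0,0],[0,0,0]]]'
python3 look.py 7
```

```text
time: 15.35
eef_pos: [0.6303, 0.0006, 0.2692]
eef_rot: [0.994, -0.112, 0.001, 0.0]
force: [0.5, 0.4, 0.1]
gripper_width: 0.0524
time: 15.95
eef_pos: [0.6632, 0.146, 0.2684]
eef_rot: [0.994, -0.111, 0.0, 0.0]
force: [-0.5, -1.2, -0.2]
gripper_width: 0.0524
top [403 157  14  46 229] ztop 0.1328 med [ 0.5961 -0.1478  0.1285] rect [ 599.3 -148.3] [ 9.6 98.6] 77.7 line -13.0 [ 588.1986 -145.6134] xr 0.5512789881068262 0.6473499653313333
top [255 165  10  46 290] ztop 0.1015 med [0.5887 0.2089 0.098 ] rect [595.6 208.9] [10.1 98.6] 89.0 line -2.1 [594.3339 208.3472] xr 0.5462479915874372 0.6448798926823153
top [440 164  16  46 266] ztop 0.1322 med [ 0.5758 -0.2353  0.1284] rect [ 580.3 -236.7] [ 9.1 97.5] 78.5 line -12.8 [ 578.1168 -236.1688] xr 0.5326450577531088 0.6282323393024872
yellow [400 174   7  19  85] [ 0.5758 -0.1483  0.0425] [ 0.6225 -0.1285  0.0834] [ 0.5986 -0.1383  0.0661] [ 600.3 -137.7] [13.5 47.6] 78.8
yellow [413 176   4  16  34] [ 0.5763 -0.169   0.072 ] [ 0.613  -0.1588  0.083 ] [ 0.594  -0.1628  0.0768] [ 594.7 -163.5] [ 4.9 37.8] 77.6
yellow [438 181   6  19  77] [ 0
[... 666 characters left out ...]
  38 563] ztop 0.1007 med [0.5918 0.2132 0.0986] rect [595.8 212.7] [10.2 99.3] 86.9 line -2.6 [591.1183 213.5198] xr 0.5460389202882932 0.645499078975815
yellow [379 161  11  15  66] [ 0.5581 -0.2419  0.0421] [ 0.6114 -0.2003  0.0812] [ 0.5783 -0.2246  0.066 ] [ 582.5 -227.9] [25.8 63.8] 58.5
yellow [357 169  16  16  80] [ 0.5603 -0.1519  0.0401] [ 0.634  -0.1261  0.0813] [ 0.5973 -0.1366  0.064 ] [ 598.3 -137.3] [16.7 75.4] 80.2
top heatsink_board_mid 0.77 [ 0.5987 -0.1459  0.0819]
side heatsink_board_mid 0.94 [ 0.599  -0.1505  0.0837]
top empty_slot_floor 0.8 [ 0.6001 -0.1494  0.0403]
top clipped_board_mid 0.73 [ 0.5787 -0.2384  0.0838]
side clipped_board_mid 0.8 [ 0.5814 -0.2355  0.0842]
```

View pics/c7.png

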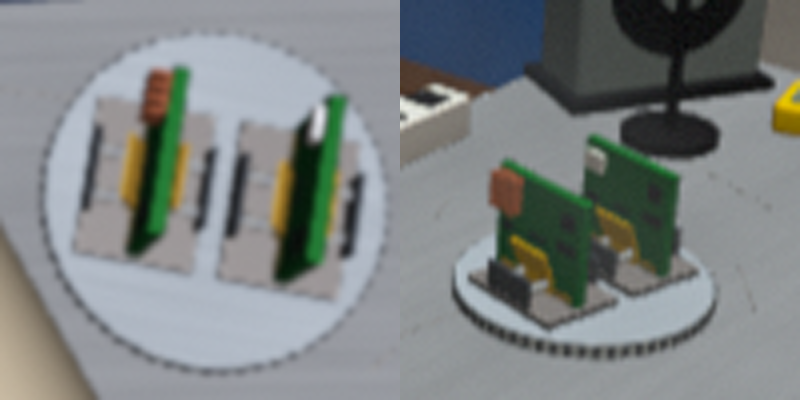

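Both views show the heat-sink board upright between the jaws (top crop (160,160), side crop (545,235)), as deep as its neighbour. Before handing in I compare the height of its two ends with the clipped board's.

```bash
python3 - <<'E'
from h import *
p=pickle.load(open('pics/top7.pkl','rb'))
u,v=np.meshgrid(np.arange(640),np.arange(400)); P=deproj(p,u,v,p['range_z'])
for nm,c in(('new',(.5985,-.1478)),('clip',(.5800,-.2366))):
    a=np.radians(-12.8); d=P[...,:2]-c; s=d@[np.cos(a),np.sin(a)]; t=d@[-np.sin(a),np.cos(a)]
    for lo,hi in((-.045,-.025),(-.025,0),(0,.02),(.02,.045)):
        m=(s>lo)&(s<hi)&(abs(t)<.004)&(P[...,2]>.12)&(P[...,2]<.14); q=P[m]; print(nm,lo,hi,m.sum(),np.median(q[:,2]).round(4),q[:,2].mean().round(4))
p=pickle.load(open('pics/side7.pkl','rb'))
P=deproj(p,u,v,p['range_z'])
for nm,c in(('new',(.597,-.144)),('clip',(.5775,-.2325))):
    a=np.radians(-12.8); d=P[...,:2]-c; s=d@[np.cos(a),np.sin(a)]; t=d@[-np.sin(a),np.cos(a)]
    for lo,hi in((-.045,-.025),(-.025,0),(0,.02),(.02,.045)):
        m=(s>lo)&(s<hi)&(abs(t)<.01)&(P[...,2]>.11)&(P[...,2]<.14); q=P[m]; print('side',nm,lo,hi,m.sum(),np.percentile(q[:,2],90).round(4))
E
```

```text
new -0.045 -0.025 32 0.128 0.1282
new -0.025 0 41 0.1278 0.1281
new 0 0.02 31 0.1281 0.1279
new 0.02 0.045 35 0.1289 0.129
clip -0.045 -0.025 37 0.1288 0.1282
clip -0.025 0 41 0.1283 0.1284
clip 0 0.02 34 0.1283 0.1284
clip 0.02 0.045 36 0.1285 0.128
side new -0.045 -0.025 42 0.1301
side new -0.025 0 42 0.1307
side new 0 0.02 33 0.1302
side new 0.02 0.045 41 0.1298
side clip -0.045 -0.025 40 0.1303
side clip -0.025 0 41 0.1302
side clip 0 0.02 32 0.1303
side clip 0.02 0.045 46 0.1304
```

```bash
python3 - <<'E'
from station import arm
o=arm.get_obs(); print(o['time'],o['force'],o['eef_pos']); print(arm.close_job())
E
```

```text
16.35 [-0.26053888  0.28908255 -0.51491669] [0.66332573 0.14469824 0.26814232]
the job is handed in; nothing more can be done
None
```

I lifted the green board with the copper heat sink out of the black stand and pushed it into the empty turntable slot. I then let go, moved the arm clear and handed the job in at 16.35 s.

- **Seating:** the push met a hard stop at about 25 N. Afterwards the board's top edge was level within about 1 mm along its length. It stood at the same height as the board already clipped in: 0.128 m in the top picture and 0.130 m in the side one.
- **Position:** the board is upright, within about 2 mm of the slot's centre, and turned -13°, as its neighbour is.
- **Other boards:** the plain board in the stand and the clipped board measured where they were at the start. The red look-alikes were not touched.
- **Disagreements:**
  - The two cameras differ by about 3–4 mm in y everywhere, so I worked from relative distances.
  - The wrist force read slightly downward (about -3.5 N) while the board was entering the jaws, where I expected an upward push. It turned upward only near the floor.
  - At the hard stop there was also about 10 N sideways, which fell to about 4 N when I backed off and was gone after release.

No check failed.

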